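# Return tubes and reagents to their colour-coded holders

## Task

Put the sample-preparation bench in order: stand the jar with the red cap upright in the round red holder and the white dropper bottle upright in the round white holder, and lay each tube centred in the cradle of its own cap's colour, blue in blue and orange in orange, resting level on both saddles (cap either way). Leave the white pot with the blue lid standing where it is.

Things in the scene. Friction and masses are not known exactly. Their poses are not given: they have to be found in the camera images.
- jar: loose white jar with a red screw cap, upright, body 44 mm and cap 46 mm in diameter, 45 mm high. Origin: centre of its underside; z up. About 150 g.
- dropper: loose white squeeze bottle with a white dropper nozzle, upright; body 44 mm in diameter up to 79 mm, nozzle above it, 108 mm high in all; rigid. Origin: centre of its underside; z up. About 90 g.
- tube_blue: loose 15 ml conical tube with a blue screw cap, lying level; 119 mm long (its y), 20 mm wide (its x) and 20 mm high; behaves as a bar of square section that does not roll. Origin: centre of the underside of the lying tube; y along the tube, z up. About 20 g; grip it across the middle.
- tube_orange: loose 15 ml conical tube with an orange screw cap, lying level; 119 mm long (its y), 20 mm wide (its x) and 20 mm high; behaves as a bar of square section that does not roll. Origin: centre of the underside of the lying tube; y along the tube, z up. About 20 g; grip it across the middle.
- pot: loose white pot with a blue snap lid, 68 mm in diameter at the lid, 62 mm high, standing among the things: a bystander to be left alone. Origin: centre of its underside; z up.
- holder_red: fixed round red holder, a shallow dish: outside diameter 88 mm, bore 66 mm, floor 4 mm and rim 11 mm above the worktop, with a red floor and rim on a thin black foot. Origin: centre of the underside, on the worktop; z up.
- holder_white: fixed round white holder, a shallow dish: outside diameter 88 mm, bore 66 mm, floor 4 mm and rim 11 mm above the worktop, with a white floor and rim on a thin black foot. Origin: centre of the underside, on the worktop; z up.
- cradle_blue: fixed blue cradle for a lying tube: plate 46 mm (x) by 98 mm (y), 4 mm thick, with two U saddles, 16 mm thick, centred at y = +-37 mm; saddle floors 8 mm and cheek tops 19 mm above the worktop, 36 mm between cheeks; the 58 mm between the saddles is free for fingers. Origin: centre of underside, on the worktop; y along the tube's lie, z up.
- cradle_orange: fixed orange cradle for a lying tube: plate 46 mm (x) by 98 mm (y), 4 mm thick, with two U saddles, 16 mm thick, centred at y = +-37 mm; saddle floors 8 mm and cheek tops 19 mm above the worktop, 36 mm between cheeks; the 58 mm between the saddles is free for fingers. Origin: centre of underside, on the worktop; y along the tube's lie, z up.

How it is judged:
By the outcome, as a careful person would: the job done as asked, in the order asked, and still so for the second after the job is handed in, with the robot touching nothing.
It also fails if it takes over 99 s, if anything falls off the work surface, if the arm or the gripper's body presses on something with over 40 N, if the wrist force passes 120 N, or if a joint passes its speed limit or range.

## Robot

A 7-joint arm with a two-finger parallel gripper is mounted at the origin on a cart in front of the work surface, level with it; the furniture and walls round the work are solid. World frame = base frame: x ahead of the robot, y to its left, z up, the work surface at z = 0. Lengths are in mm, angles in rad, forces in N, time in s.
With the tool pointing down it reaches from about 400 to 900 mm from the base axis. Payload 5.5 kg.
Tool frame: the origin (TCP) lies midway between the tips of the shut fingers; the grasp point (between the pads) lies 19 mm behind it; z points along the fingers, y is the line along which they close (so a half turn about z gives the same grasp; the last joint's range is limited). The gripper opens to 85 mm and grips with 20 to 120 N. Pads are 22 mm wide; open, the fingers measure 114 mm over their backs; the gripper's body (76 mm by 85 mm) begins 54 mm behind the grasp point. The pads swing forward as they close: fully open they stand 13 mm farther back than shut.
Start: joints at [-1.014, 0.501, -0.427, 1.55, 0.221, 1.138, -0.21], TCP at [188.196, 622.159, 231.31] pointing down, gripper open.
Joint ranges: [-2.88, 2.88], [-0.31, 2.03], [-1.54, 1.56], [0.2, 2.42], [-1.41, 4.55], [0.19, 2.02], [-2.57, 2.57]. Speed limits (rad/s): [2.57, 2.57, 3.14, 3.14, 3.14, 3.14, 3.14].

## Interface

Orientations are given as a unit quaternion [w, x, y, z].
In Python, from station import bot gives the robot as it stands.
- The arm moves only by the tool drive_effector, called by a JSON object that holds its "op" and its "data", one argument or row to a line. Schema: {"type":"object","properties":{"ticks":{"type":"array","items":{"type":"array","items":{"type":"number"},"minItems":4,"maxItems":4},"minItems":1,"maxItems":12},"aperture":{"type":"number"},"grip_force":{"type":"number"},"only":{"type":"string"},"quiet":{"type":"boolean"},"lines":{"type":"string"}},"required":["ticks"],"additionalProperties":false}. ticks is a list of rows, 1 to 12 of them, each of 4 numbers: dx, dy, dz in mm, then a turn about the tool's z in rad; each row is the pose to reach, as a shift and turn from the pose commanded when the call began, along the tool's axes at that moment; what a row does not reach only later rows make up. A row lasts 1/12 s, in which the tool goes at most 41.7 mm and 0.125 rad, less where a joint would pass 70% of its speed; a pose out of reach is approached as far as the arm can. aperture is the finger opening in mm, set as the call begins (left out keeps the last). The fingers move at their own pace and stop on an object; grip_force is the grip in N (left out, the last holds). Time passes only in rows, so rows that do not move let the fingers close. The tool returns the time, the measured TCP pose, the force, the opening and the grip force at its end. only (a regular expression) keeps the lines of the reply that match it, lines (a string "A,B") keeps lines A to B, and quiet returns only ok. Input that does not fit is refused with a message, and nothing moves.
- bot.read_state(): the state, without advancing time (a new reading comes with each control period).
- bot.camera(name): name is "scene" or "top"; returns the picture (480x640x3 uint8, red, green, blue); there is no depth.
- bot.camera_model(name): a dict with "fov_y" (degrees; the focal length in pixels is half the picture's height over the tangent of half this angle, whatever the lens; pixels are square), "cx", "cy" (the principal point, pixels), "distortion" ([k1, k2, p1, p2, k3] as OpenCV has them; the pictures are not rectified), "R" (3x3) and "t" (3): a world point X has camera coordinates R X + t. Camera axes: x right, y down, z forward; pixel columns grow to the right and rows downward; lengths in mm; the calibration is good to about 2 mm. A picture is of the moment at which its call begins. camera_model takes no time and is no camera call.
- bot.sign_off(): hands the job in; it is judged then, once.
The state is a dict: "time": time; "joint_pos": joint angles; "qd": joint speeds; "joint_efforts": joint torques, N m; "tool_pos": TCP position; "tool_rot": TCP orientation; "wrist_force": force on the tool from outside, world axes, zero at the start; "ft_torque": the same for the moment, N m; "width": finger opening in mm; "gripper_force": force on a finger pad.
Only numpy, scipy, OpenCV 4.12 (cv2) and the standard library are available. Lean on these libraries where they do the work, as an engineer would, in place of code of your own. Each camera call takes 0.05 s, during which the arm holds its last target. There are 200 camera calls.

## Working session

There is one attempt and no reset: what is moved stays moved. The work goes in short steps, Python scripts to look and compute and a tool call to move; the robot and the scene stay as the last step left them, time stands still between calls to the robot, and variables do not carry over. Pictures are saved under pics/ and viewed, at most 14 in all, crops included, and the job is handed in when it is done.

```bash
ls; mkdir -p pics
```

Run:
```python
from station import bot
import cv2
for n in("scene","top"):
    cv2.imwrite(f"pics/{n}0.png",bot.camera(n)[:,:,::-1]); m=bot.camera_model(n); print(n,m)
s=bot.read_state();print(s)
```

```text
pics
station.py
scene {'fov_y': 53.41767042224977, 'cx': 317.7551717111302, 'cy': 232.70929882428374, 'distortion': array([-0.00742841,  0.        ,  0.        ,  0.        ,  0.        ]), 'R': array([[ 0.80673237, -0.59043804,  0.02378668],
       [-0.27619995, -0.41235444, -0.86814596],
       [ 0.52239494,  0.69379156, -0.49573863]]), 't': array([-334.47047104,  210.98811615,  504.02910645])}
top {'fov_y': 55.669023557272524, 'cx': 309.6302930384101, 'cy': 236.6370961845237, 'distortion': array([-0.00357208,  0.        ,  0.        ,  0.        ,  0.        ]), 'R': array([[ 0.02210347, -0.99975448,  0.00155542],
       [-0.98247231, -0.02200937, -0.18510469],
       [ 0.18509348,  0.0025633 , -0.98271758]]), 't': array([104.83626968, 538.25294607, 801.32303771])}
{'time': 0.1, 'joint_pos': array([-1.01381337,  0.50173527, -0.42679323,  1.55133779,  0.22082188,
        1.13830833, -0.21028207]), 'qd': array([-4.30233001e-04, -3.05885810e-03, -3.57133542e-04, -3.55581815e-03,
        4.76402706e-04, -5.47981251e-05,  5.64499086e-04]), 'joint_efforts': array([-1.15798009e-02, -5.70821106e+01, -5.83856732e+00, -2.81749535e+01,
        1.05684064e-02,  5.67311610e-03,  1.03511994e-05]), 'tool_pos': array([188.09816167, 621.54117312, 230.37680235]), 'tool_rot': array([-1.41329792e-04,  1.46333372e-01,  9.89234954e-01, -8.55010809e-04]), 'wrist_force': array([-0.09295893, -0.60702243,  0.17862935]), 'ft_torque': array([ 0.02873268, -0.04113022, -0.01128308]), 'gripper_force': 0.0, 'width': 85.31172416211427}
```

View pics/scene0.png

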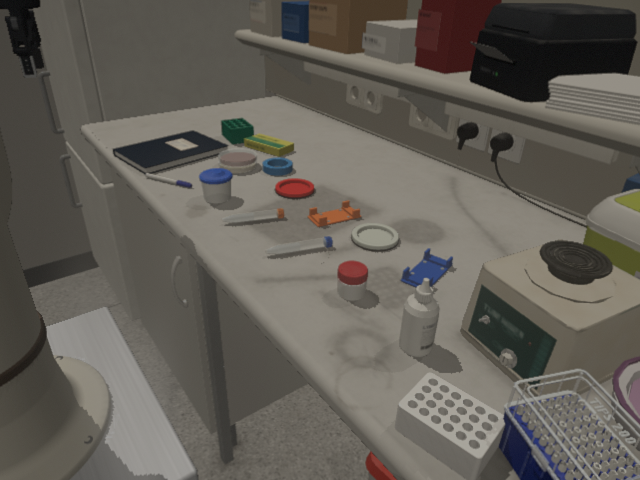

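View pics/top0.png

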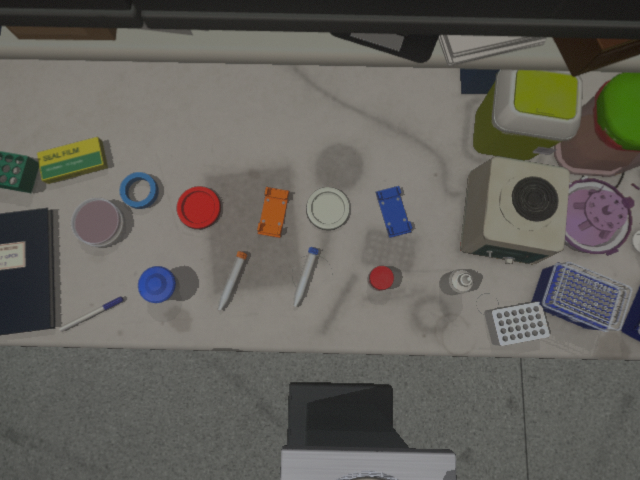

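The scene view shows the objects in the middle of the bench. In the top view (pixels): jar cap (381,278), dropper (460,281), blue tube (307,277), orange tube (233,281), pot (157,285). The fixtures are red holder (199,208), white holder (328,208), orange cradle (273,212) and blue cradle (394,211).

Create h.py:
```python
from station import bot
import cv2, numpy as np
def KD(n):
    m=bot.camera_model(n); f=240/np.tan(np.radians(m["fov_y"]/2))
    return np.array([[f,0,m["cx"]],[0,f,m["cy"]],[0,0,1]]),m["distortion"],m["R"],m["t"]
def ray(n,px,z):
    K,D,R,t=KD(n); p=cv2.undistortPoints(np.float64(px).reshape(-1,1,2),K,D)[:,0]
    d=np.c_[p,np.ones(len(p))]@R; c=-R.T@t
    return c+d*((z-c[2])/d[:,2])[:,None]
def proj(n,X):
    K,D,R,t=KD(n); return cv2.projectPoints(np.float64(X).reshape(-1,1,3),cv2.Rodrigues(R)[0],t,K,D)[0][:,0]
def blob(img,lo,hi,box,sat=100,val=50):
    h=cv2.cvtColor(img,cv2.COLOR_RGB2HSV).astype(int); H,S,V=h[...,0],h[...,1],h[...,2]
    m=((H>=lo)&(H<=hi) if lo<hi else (H>=lo)|(H<=hi))&(S>sat)&(V>val)
    k=np.zeros_like(m); x0,y0,x1,y1=box; k[y0:y1,x0:x1]=1; return (m&k).astype(np.uint8)
def biggest(m):
    c=max(cv2.findContours(m,cv2.RETR_EXTERNAL,cv2.CHAIN_APPROX_NONE)[0],key=cv2.contourArea); return c[:,0].astype(float)
```

Run:
```python
from h import *
np.set_printoptions(precision=1,suppress=True)
T=bot.camera("top"); S=bot.camera("scene")
def show(name,pts):
    r=cv2.minAreaRect(pts[:,:2].astype(np.float32)); c,rad=cv2.minEnclosingCircle(pts[:,:2].astype(np.float32))
    print(name,"rect",np.round(r[0],1),np.round(r[1],1),round(r[2],1),"circ",np.round(c,1),round(rad*2,1),"mean",pts.mean(0))
for nm,cam,I,lo,hi,box,z in [("jar","top",T,170,10,(360,260,405,300),45),("jar","scene",S,170,10,(330,255,375,285),45),
 ("hred","top",T,170,10,(170,180,228,235),11),("hred","scene",S,170,10,(270,175,320,200),11),
 ("cor","top",T,4,22,(254,180,295,243),15),("cbl","top",T,105,130,(370,180,418,243),15),
 ("capB","top",T,100,130,(300,243,325,260),10),("capO","top",T,3,22,(230,248,250,262),10),
 ("pot","top",T,100,130,(135,262,180,306),62)]:
    show(nm+" "+cam,ray(cam,biggest(blob(I,lo,hi,box)),z))
cv2.imwrite("pics/c1.png",cv2.resize(T[185:325,210:490],None,fx=2.85,fy=2.85,interpolation=cv2.INTER_CUBIC)[:,:,::-1])
h=cv2.cvtColor(T,cv2.COLOR_RGB2HSV)
for p in [(300,293),(305,280),(328,208),(312,208),(309,208),(290,280),(460,281),(450,281),(480,281),(345,230)]: print(p,h[p[1],p[0]])
```

```text
jar top rect [462.7 -17.2] [42.7 44.7] 1.3 circ [462.8 -17.7] 46.1 mean [462.7 -17.9  45. ]
jar scene rect [455.9 -28.5] [60.4 43.1] 51.7 circ [455.9 -28.5] 61.5 mean [455.3 -28.7  45. ]
hred top rect [598.5 338.8] [86.1 85.2] 48.1 circ [597.9 339.7] 87.8 mean [598.1 339.   11. ]
hred scene rect [593.4 332. ] [100.   83.3] 56.7 circ [594.4 330.7] 102.1 mean [592.6 330.2  11. ]
cor top rect [591.  190.9] [48.5 97.1] 81.1 circ [590.8 191. ] 105.0 mean [590.9 190.4  15. ]
cbl top rect [597.5 -48.3] [95.6 48.5] 16.2 circ [598.1 -47.6] 103.7 mean [597.1 -47.6  15. ]
capB top rect [516.3 109.6] [17.9 10. ] 72.7 circ [516.  109.7] 18.5 mean [516.2 109.7  10. ]
capO top rect [504.8 248.9] [20.2 11.6] 69.5 circ [504.1 249.3] 20.4 mean [504.8 249.2  10. ]
pot top rect [439.4 392.9] [63.2 65.7] 1.3 circ [439.6 392.5] 66.7 mean [439.7 392.5  62. ]
(300, 293) [ 90   9 146]
(305, 280) [ 70   5 141]
(328, 208) [ 37  22 148]
(312, 208) [ 33  23 100]
(309, 208) [ 33  21 149]
(290, 280) [ 18  23 112]
(460, 281) [ 20  14 111]
(450, 281) [ 23  17 120]
(480, 281) [21 21 85]
(345, 230) [ 16  21 131]
```

View pics/c1.png

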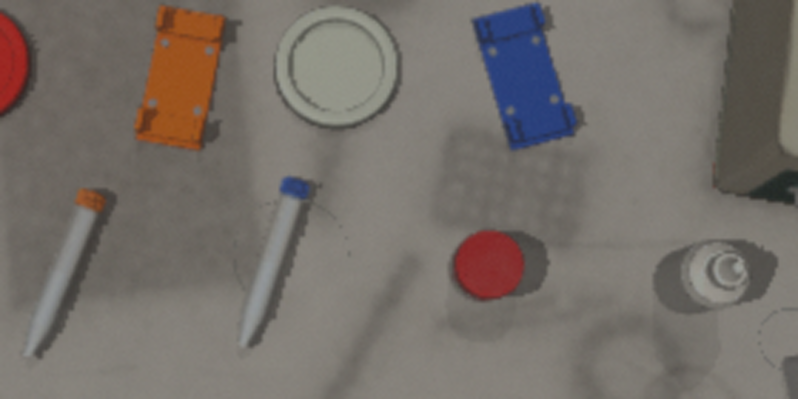

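Run:
```python
from h import *
np.set_printoptions(precision=1,suppress=True)
T=bot.camera("top"); S=bot.camera("scene")
g=lambda x,y:(x/2.85+210-.32,y/2.85+185-.32)
print("nozzle top z108",ray("top",[g(733,267)],108),"shoulder z79",ray("top",[g(716,276)],75))
print("noz scene",ray("scene",[(427,281)],108))
print("white top",ray("top",[g(338,66)],11))
for n,a,b in (("B",(295,178),(244,347)),("O",(91,190),(29,355))):
    P=ray("top",[g(*a),g(*b)],10); d=P[0]-P[1]; print(n,P[:,:2],P.mean(0),np.linalg.norm(d),np.degrees(np.arctan2(d[1],d[0])))
# orange/blue line fit via bright mask
for n,box,capbox,hue in (("B",(285,240,325,312),0,0),("O",(212,245,252,315),0,0)):
    h=cv2.cvtColor(T,cv2.COLOR_RGB2HSV); 
    x0,y0,x1,y1=box; loc=h[y0:y1,x0:x1,1]; hh=h[y0:y1,x0:x1]
    m=(((loc<12)&(hh[...,2]>115))|(loc>100)).astype(np.uint8)
    c=biggest(m)+[x0,y0]; P=ray("top",c,10)[:,:2].astype(np.float32); r=cv2.minAreaRect(P); vx,vy=cv2.fitLine(P,2,0,.01,.01)[:2].ravel(); print(n,r,np.degrees(np.arctan2(vy,vx)))
h=cv2.cvtColor(T,cv2.COLOR_RGB2HSV)
# scene checks
print("proj scene jar cap",proj("scene",[(463,-17.8,45)]),"hred",proj("scene",[(598,339,11)]))
c=biggest(blob(S,170,10,(330,255,375,285)));print("jar scene bbox",c.min(0),c.max(0));c=biggest(blob(S,170,10,(270,175,320,200)));print(c.min(0),c.max(0))
s=bot.read_state();print(s["time"],s["tool_pos"],s["tool_rot"])
```

```text
nozzle top z108 [[ 458.1 -154.7  108. ]] shoulder z79 [[ 455.6 -155.2   75. ]]
noz scene [[ 456.  -162.6  108. ]]
white top [[602.1  81.2  11. ]]
B [[522.6 109.5]
 [407.2 141.2]] [464.9 125.4  10. ] 119.67413339839914 -15.394380084326388
O [[511.2 248.9]
 [398.8 284.8]] [455.  266.9  10. ] 118.02005191154976 -17.70949765797593
B ((458.29766845703125, 127.98976135253906), (12.759512901306152, 105.38081359863281), 72.89636993408203) -17.424376
O ((453.983642578125, 265.5572814941406), (20.06540870666504, 118.46847534179688), 71.84578704833984) -20.059309
proj scene jar cap [[351.7 267.2]] hred [[294.1 185.5]]
jar scene bbox [338. 261.] [367. 284.]
[275. 178.] [313. 197.]
0.3 [188.2 621.9 230.9] [-0.   0.1  1.  -0. ]
```

Create to.py:
```python
# usage: to.py x y z closing_deg|-  -> shift/turn in tool axes from measured pose
from h import *; import sys
from scipy.spatial.transform import Rotation as Ro
s=bot.read_state(); q=s["tool_rot"]; R=Ro.from_quat([*q[1:],q[0]]).as_matrix(); p=s["tool_pos"]
yaw=np.degrees(np.arctan2(R[1,1],R[0,1])); print("t",round(s["time"],2),"p",p.round(1),"close deg",yaw.round(1),"q7",s["joint_pos"].round(2),"w",round(s["width"],1))
if len(sys.argv)>3:
    X=np.array([float(a) for a in sys.argv[1:4]]); d=R.T@(X-p)
    t=0 if len(sys.argv)<5 else (float(sys.argv[4])-yaw+90)%180-90
    print("d",d.round(1),"turn(tool)",round(-np.radians(t),3))
```

```bash
python3 to.py 463 -17.8 130 73
```

Run:
```python
from h import *
g=lambda x,y:(x/2.85+210-.32,y/2.85+185-.32)
print(ray("top",[g(718,190),g(775,207),g(730,0)],0)); 
S=bot.camera("scene")
print(ray("scene",[(463,340)],0))
cv2.imwrite("pics/c2.png",cv2.resize(S[220:420,360:600],None,fx=3,fy=3)[:,:,::-1])
```

```text
t 0.3 p [188.2 621.9 230.9] close deg 73.2 q7 [-1.01  0.5  -0.43  1.55  0.22  1.14 -0.21] w 85.4
d [-448.3 -532.7  101.3] turn(tool) 0.003
[[ 522.39887114 -183.88737262    0.        ]
 [ 511.37318556 -222.87830285    0.        ]
 [ 659.71947271 -197.91907401    0.        ]]
[[ 5.20070785e+02 -1.88752710e+02  5.68434189e-14]]
```

View pics/c2.png

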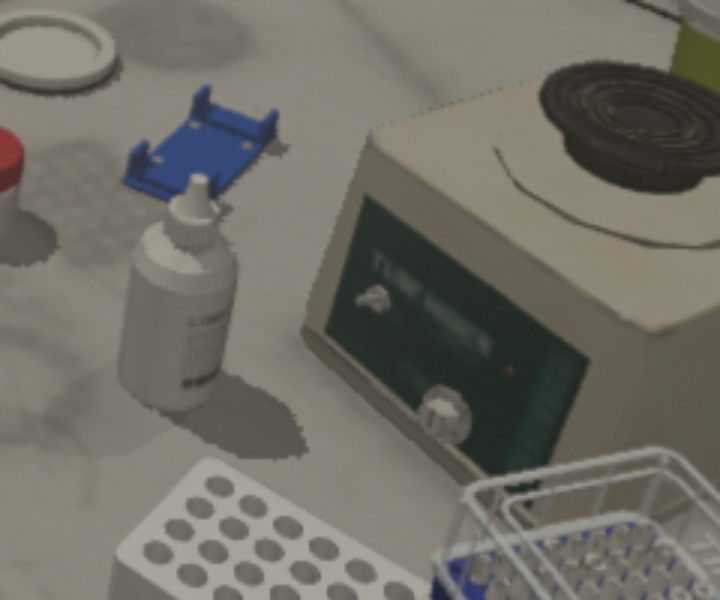

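The close-up shows the bottle clear of the hotplate: the hotplate's base corner is at about x=521, y=-186, which is 71 mm from the bottle axis. Next I move toward the jar.

{"op": "drive_effector", "data": {
  "ticks": [
    [-15,-15,0,0],
    [-45,-40,5,0],
    [-75,-65,10,0],
    [-105,-95,15,0],
    [-135,-120,20,0],
    [-165,-145,25,0],
    [-195,-170,30,0],
    [-225,-195,35,0],
    [-255,-225,40,0],
    [-285,-250,45,0],
    [-310,-275,50,0],
    [-330,-290,50,0]
  ],
  "aperture": 70
}}

```text
time: 1.35
tool_pos: [420.9, 244.6, 180.5]
tool_rot: [-0.0, 0.148, 0.989, -0.001]
wrist_force: [-0.1, 0.4, 0.0]
width: 70.0
gripper_force: 0.0
```

```bash
python3 to.py 463 -17.8 120 73
```

```text
t 1.35 p [420.9 244.6 180.5] close deg 73.0 q7 [-0.34  0.26 -0.28  2.    0.09  0.9   0.61] w 70.0
d [-117.2 -238.4   61. ] turn(tool) -0.001
```

{"op": "drive_effector", "data": {
  "ticks": [
    [-12,-24,0,0],
    [-28,-56,5,0],
    [-44,-90,12,0],
    [-60,-124,22,0],
    [-76,-158,35,0],
    [-92,-190,48,0],
    [-106,-216,56,0],
    [-115,-234,60,0],
    [-117,-238,61,0],
    [-117,-238,61,0],
    [-117,-238,61,0]
  ],
  "aperture": 70
}}

```text
time: 2.27
tool_pos: [463.3, -11.8, 120.5]
tool_rot: [0.0, 0.146, 0.989, 0.0]
wrist_force: [-0.4, 0.4, -0.9]
width: 69.9
gripper_force: 0.0
```

```bash
python3 to.py 463 -17.8 13
```

Run:
```python
from h import *
I=np.hstack([bot.camera("top")[190:350,270:490],bot.camera("scene")[160:320,260:480]])
cv2.imwrite("pics/c3.png",cv2.resize(I,None,fx=1.8,fy=1.8)[:,:,::-1])
```

```text
t 2.27 p [463.3 -11.8 120.5] close deg 73.2 q7 [ 0.08  0.3  -0.13  2.11  0.05  0.73  1.19] w 69.9
d [ -1.5  -5.9 107.5] turn(tool) -0.0
```

View pics/c3.png

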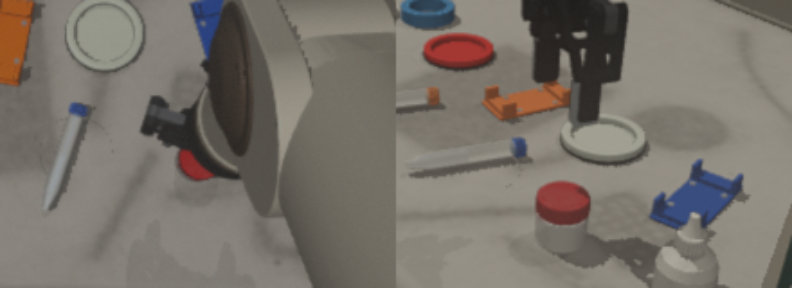

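The jar is upright below the gripper, cap at about (563,200) in the right panel, with nothing in the way. I go down and close.

{"op": "drive_effector", "data": {
  "ticks": [
    [-1.5,-6,15,0],
    [-1.5,-6,40,0],
    [-1.5,-6,65,0],
    [-1.5,-6,90,0],
    [-1.5,-6,103,0],
    [-1.5,-6,107,0],
    [-1.5,-6,107,0],
    [-1.5,-6,107,0]
  ],
  "aperture": 70
}}

```text
time: 3.03
tool_pos: [463.3, -17.8, 13.9]
tool_rot: [0.0, 0.146, 0.989, 0.0]
wrist_force: [-0.6, -0.0, -0.1]
width: 69.6
gripper_force: 0.0
```

```bash
python3 to.py 463 -17.8 13
```

```text
t 3.03 p [463.3 -17.8  13.9] close deg 73.3 q7 [ 0.06  0.5  -0.1   2.15  0.1   0.49  1.17] w 69.6
d [ 0.3 -0.1  0.9] turn(tool) -0.0
```

{"op": "drive_effector", "data": {
  "ticks": [
    [0,0,0,0],
    [0,0,0,0],
    [0,0,0,0],
    [0,0,0,0],
    [0,0,0,0],
    [0,0,0,0],
    [0,0,0,0],
    [0,0,0,0]
  ],
  "aperture": 20,
  "grip_force": 40
}}

```text
time: 3.7
tool_pos: [464.0, -18.6, 14.7]
tool_rot: [0.001, 0.146, 0.989, 0.0]
wrist_force: [-0.8, 0.5, 4.6]
width: 44.3
gripper_force: 40.0
```

{"op": "drive_effector", "data": {
  "ticks": [
    [0,0,-10,0],
    [0,0,-35,0],
    [0,0,-65,0],
    [0,0,-90,0],
    [0,0,-100,0],
    [0,0,-100,0]
  ]
}}

```text
time: 4.2
tool_pos: [465.2, -19.0, 116.4]
tool_rot: [0.003, 0.147, 0.989, 0.0]
wrist_force: [-0.2, 0.4, -1.3]
width: 44.4
gripper_force: 41.1
```

```bash
python3 to.py 598.5 339.5 100
```

```text
t 4.2 p [465.2 -19.  116.4] close deg 73.2 q7 [ 0.09  0.31 -0.12  2.11  0.06  0.72  1.21] w 44.4
d [-23.6 381.7  17.2] turn(tool) -0.0
```

{"op": "drive_effector", "data": {
  "ticks": [
    [-1,15,0,0],
    [-3,50,0,0],
    [-5,88,0,0],
    [-8,126,0,0],
    [-10,164,0,0],
    [-13,202,0,0],
    [-15,240,0,0],
    [-18,278,0,0],
    [-20,314,0,0],
    [-22,346,0,0],
    [-23,370,0,0],
    [-23.5,381,0,0]
  ]
}}

```text
time: 5.2
tool_pos: [594.3, 343.6, 111.1]
tool_rot: [-0.001, 0.144, 0.99, 0.001]
wrist_force: [-0.4, 0.6, -1.7]
width: 44.3
gripper_force: 41.2
```

{"op": "drive_effector", "data": {
  "ticks": [
    [0,0,0,0],
    [0,0,0,0],
    [0,0,0,0],
    [0,0,0,0]
  ]
}}

```text
time: 5.53
tool_pos: [595.8, 336.2, 112.8]
tool_rot: [-0.0, 0.148, 0.989, -0.001]
wrist_force: [0.5, -0.4, -1.9]
width: 44.1
gripper_force: 41.2
```

```bash
python3 to.py 598.5 339.5 50;  python3 - <<'E'
from h import *
I=np.hstack([bot.camera("top")[150:290,130:330],bot.camera("scene")[110:250,200:400]])
cv2.imwrite("pics/c4.png",cv2.resize(I,None,fx=2,fy=2)[:,:,::-1])
E
```

```text
t 5.53 p [595.8 336.2 112.8] close deg 73.0 q7 [-0.44  0.65 -0.17  1.55  0.13  0.95  0.63] w 44.1
d [-1.7  4.1 62.8] turn(tool) -0.0
```

View pics/c4.png

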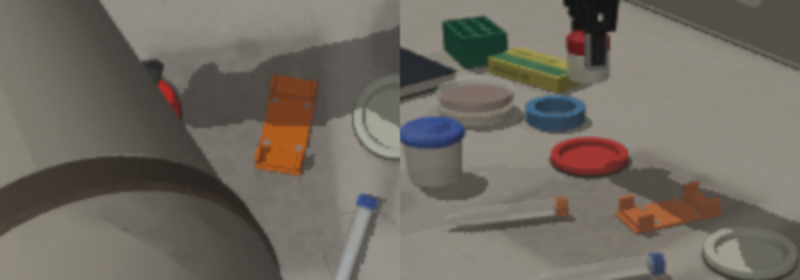

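The jar hangs upright in the gripper above the red holder (right panel: jar at 588,55, holder at 590,155). I lower it.

{"op": "drive_effector", "data": {
  "ticks": [
    [-0.5,1,12,0],
    [-1,3,35,0],
    [-1.7,4,60,0],
    [-1.7,4,78,0],
    [-1.7,4,86,0],
    [-1.7,4,90,0],
    [-1.7,4,92,0],
    [-1.7,4,93,0],
    [-1.7,4,93,0],
    [-1.7,4,93,0]
  ]
}}

```text
time: 6.47
tool_pos: [599.4, 342.9, 21.6]
tool_rot: [0.001, 0.146, 0.989, 0.001]
wrist_force: [-0.2, -0.8, -1.1]
width: 44.4
gripper_force: 41.2
```

```bash
python3 to.py 598.5 339.5 18.5
```

```text
t 6.47 p [599.4 342.9  21.6] close deg 73.2 q7 [-0.45  0.78 -0.16  1.57  0.15  0.81  0.61] w 44.4
d [-0.2 -3.5  3.1] turn(tool) -0.0
```

{"op": "drive_effector", "data": {
  "ticks": [
    [0,-2,1,0],
    [0,-2.5,2,0],
    [0,-2.5,3,0],
    [0,-2.5,3,0],
    [0,-2.5,3,0]
  ]
}}

```text
time: 6.88
tool_pos: [598.1, 339.9, 18.8]
tool_rot: [0.0, 0.146, 0.989, 0.0]
wrist_force: [-2.1, -2.1, 6.9]
width: 44.7
gripper_force: 41.9
```

```bash
python3 to.py 598.5 339.5 18.5
```

```text
t 6.88 p [598.1 339.9  18.8] close deg 73.2 q7 [-0.45  0.78 -0.15  1.58  0.15  0.8   0.61] w 44.7
d [-0.5 -0.2  0.3] turn(tool) -0.0
```

{"op": "drive_effector", "data": {
  "ticks": [
    [0,0,0,0],
    [0,0,0,0],
    [0,0,0,0],
    [0,0,0,0],
    [0,0,0,0]
  ],
  "aperture": 70
}}

```text
time: 7.3
tool_pos: [597.7, 339.9, 17.1]
tool_rot: [-0.0, 0.146, 0.989, -0.0]
wrist_force: [0.2, -1.4, 0.1]
width: 69.7
gripper_force: 0.0
```

{"op": "drive_effector", "data": {
  "ticks": [
    [0,0,-10,0],
    [0,0,-40,0],
    [0,0,-75,0],
    [0,0,-110,0],
    [0,0,-140,0],
    [0,0,-150,0],
    [0,0,-150,0]
  ]
}}

```text
time: 7.88
tool_pos: [600.1, 341.6, 172.5]
tool_rot: [0.003, 0.146, 0.989, 0.003]
wrist_force: [0.2, 0.8, -0.3]
width: 69.9
gripper_force: 0.0
```

```bash
python3 to.py 456.5 -156 165 73
```

```text
t 7.88 p [600.1 341.6 172.5] close deg 73.2 q7 [-0.43  0.59 -0.18  1.5   0.12  1.05  0.64] w 69.9
d [  -6.6 -517.9    4.4] turn(tool) 0.003
```

{"op": "drive_effector", "data": {
  "ticks": [
    [0,-15,0,0],
    [-1,-45,0,0],
    [-1,-85,0,0],
    [-2,-125,0,0],
    [-3,-165,0,0],
    [-3,-205,0,0],
    [-4,-245,0,0],
    [-4,-285,0,0],
    [-5,-325,0,0],
    [-5,-360,0,0],
    [-6,-390,0,0],
    [-6,-410,0,0]
  ]
}}

```text
time: 8.88
tool_pos: [482.1, -57.9, 165.9]
tool_rot: [-0.002, 0.148, 0.989, -0.001]
wrist_force: [-0.2, -0.5, -0.6]
width: 70.2
gripper_force: 0.0
```

{"op": "drive_effector", "data": {
  "ticks": [
    [0,-20,0,0],
    [0,-50,0,0],
    [0,-75,0,0],
    [0,-95,0,0],
    [0,-105,0,0],
    [0,-105,0,0],
    [0,-105,0,0],
    [0,-105,0,0]
  ]
}}

```text
time: 9.55
tool_pos: [454.6, -153.0, 166.8]
tool_rot: [-0.0, 0.145, 0.989, 0.0]
wrist_force: [0.5, 0.3, -0.4]
width: 70.1
gripper_force: 0.0
```

```bash
python3 to.py 456.5 -156 165 73
```

Run:
```python
from h import *
I=np.hstack([bot.camera("top")[150:330,130:350],bot.camera("scene")[150:330,260:480]])
cv2.imwrite("pics/c5.png",cv2.resize(I,None,fx=1.8,fy=1.8)[:,:,::-1])
```

```text
t 9.55 p [ 454.6 -153.   166.8] close deg 73.3 q7 [ 0.3   0.25 -0.03  2.04  0.01  0.85  1.54] w 70.1
d [-2.7 -2.3  1.8] turn(tool) 0.005
```

View pics/c5.png

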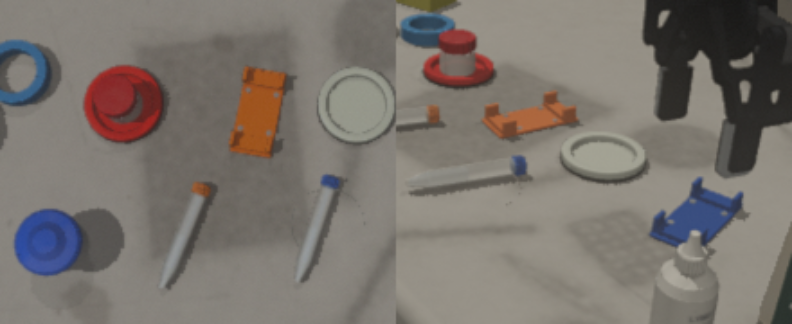

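The jar stands upright in the red holder (left panel, 115,97) and the other objects are undisturbed. I go down on the dropper bottle, body grip with TCP about z=42.

{"op": "drive_effector", "data": {
  "ticks": [
    [-2.5,-2,10,0],
    [-2.5,-2.5,30,0],
    [-2.5,-2.5,55,0],
    [-2.5,-2.5,80,0],
    [-2.5,-2.5,103,0],
    [-2.5,-2.5,118,0],
    [-2.5,-2.5,124,0],
    [-2.5,-2.5,124,0],
    [-2.5,-2.5,124,0]
  ]
}}

```text
time: 10.4
tool_pos: [456.2, -157.5, 43.2]
tool_rot: [-0.0, 0.146, 0.989, 0.0]
wrist_force: [0.9, 0.1, 0.3]
width: 70.2
gripper_force: 0.0
```

```bash
python3 to.py 456.5 -156 42 73
```

```text
t 10.4 p [ 456.2 -157.5   43.2] close deg 73.2 q7 [ 0.3   0.47 -0.02  2.1   0.02  0.57  1.54] w 70.2
d [0.2 1.5 1.2] turn(tool) 0.004
```

{"op": "drive_effector", "data": {
  "ticks": [
    [0,0,0,0],
    [0,0,0,0],
    [0,0,0,0],
    [0,0,0,0],
    [0,0,0,0],
    [0,0,0,0],
    [0,0,0,0],
    [0,0,0,0]
  ],
  "aperture": 20,
  "grip_force": 40
}}

```text
time: 11.07
tool_pos: [457.1, -158.1, 44.5]
tool_rot: [0.001, 0.146, 0.989, -0.0]
wrist_force: [-1.1, 0.7, 7.3]
width: 43.1
gripper_force: 40.2
```

```bash
python3 to.py 456.5 -156 42 73
```

```text
t 11.07 p [ 457.1 -158.1   44.5] close deg 73.2 q7 [ 0.3   0.46 -0.02  2.1   0.02  0.57  1.54] w 43.1
d [1.2 1.8 2.5] turn(tool) 0.003
```

{"op": "drive_effector", "data": {
  "ticks": [
    [0,0,-8,0],
    [0,0,-30,0],
    [0,0,-55,0],
    [0,0,-70,0],
    [0,0,-75,0],
    [0,0,-75,0]
  ]
}}

```text
time: 11.57
tool_pos: [457.0, -158.2, 119.9]
tool_rot: [0.002, 0.146, 0.989, -0.0]
wrist_force: [0.2, 0.0, -1.0]
width: 43.0
gripper_force: 41.0
```

```bash
python3 to.py 602 81 110 73
```

```text
t 11.57 p [ 457.  -158.2  119.9] close deg 73.2 q7 [ 0.3   0.33 -0.03  2.07  0.01  0.74  1.54] w 43.0
d [-69.4 270.9  10.1] turn(tool) 0.003
```

{"op": "drive_effector", "data": {
  "ticks": [
    [-3,12,0,0],
    [-10,40,0,0],
    [-19,75,0,0],
    [-28,110,0,0],
    [-37,145,0,0],
    [-46,180,0,0],
    [-54,212,0,0],
    [-61,240,0,0],
    [-66,259,0,0],
    [-69,269,0,0],
    [-69,270,0,0],
    [-69,270,0,0]
  ]
}}

```text
time: 12.57
tool_pos: [599.2, 80.0, 117.1]
tool_rot: [-0.001, 0.146, 0.989, -0.001]
wrist_force: [-0.7, -0.9, 0.5]
width: 43.2
gripper_force: 41.0
```

{"op": "drive_effector", "data": {
  "ticks": [
    [0,0,0,0],
    [0,0,0,0],
    [0,0,0,0]
  ]
}}

```text
time: 12.82
tool_pos: [599.8, 78.7, 118.3]
tool_rot: [-0.0, 0.148, 0.989, -0.0]
wrist_force: [0.2, 1.1, -0.7]
width: 42.9
gripper_force: 41.0
```

```bash
python3 to.py 602 81 48 73
```

```text
t 12.82 p [599.8  78.7 118.3] close deg 73.0 q7 [-0.11  0.52 -0.09  1.77  0.06  0.86  1.05] w 42.9
d [-1.5  2.9 70.3] turn(tool) 0.001
```

{"op": "drive_effector", "data": {
  "ticks": [
    [-1,2,10,0],
    [-1.5,3,30,0],
    [-1.5,3,50,0],
    [-1.5,3,62,0],
    [-1.5,3,66,0],
    [-1.5,3,67,0],
    [-1.5,3,67,0],
    [-1.5,3,67,0]
  ]
}}

```text
time: 13.48
tool_pos: [603.4, 83.2, 52.2]
tool_rot: [0.001, 0.146, 0.989, 0.0]
wrist_force: [0.0, -0.1, -1.8]
width: 42.8
gripper_force: 41.0
```

```bash
python3 to.py 602 81 48 73
```

```text
t 13.48 p [603.4  83.2  52.2] close deg 73.2 q7 [-0.12  0.62 -0.08  1.79  0.07  0.74  1.04] w 42.8
d [ 0.7 -2.5  4.2] turn(tool) 0.003
```

{"op": "drive_effector", "data": {
  "ticks": [
    [0.5,-1,1,0],
    [0.5,-1.5,2,0],
    [0.5,-1.5,3,0],
    [0.5,-1.5,4,0],
    [0.5,-1.5,4,0],
    [0.5,-1.5,4,0]
  ]
}}

```text
time: 13.98
tool_pos: [602.1, 81.6, 48.6]
tool_rot: [0.0, 0.146, 0.989, 0.0]
wrist_force: [-1.9, -1.3, 7.9]
width: 43.1
gripper_force: 41.7
```

```bash
python3 to.py 602 81 48 73
```

```text
t 13.98 p [602.1  81.6  48.6] close deg 73.2 q7 [-0.12  0.62 -0.08  1.79  0.07  0.73  1.04] w 43.1
d [-0.  -0.6  0.6] turn(tool) 0.003
```

{"op": "drive_effector", "data": {
  "ticks": [
    [0,0,0,0],
    [0,0,0,0],
    [0,0,0,0],
    [0,0,0,0],
    [0,0,0,0]
  ],
  "aperture": 70
}}

```text
time: 14.4
tool_pos: [601.6, 81.8, 47.1]
tool_rot: [-0.0, 0.146, 0.989, 0.0]
wrist_force: [-0.4, -0.3, 0.4]
width: 70.3
gripper_force: 0.0
```

{"op": "drive_effector", "data": {
  "ticks": [
    [0,0,-10,0],
    [0,0,-40,0],
    [0,0,-75,0],
    [0,0,-105,0],
    [0,0,-120,0],
    [0,0,-120,0],
    [0,0,-120,0]
  ],
  "aperture": 60
}}

```text
time: 14.98
tool_pos: [602.5, 81.9, 169.1]
tool_rot: [0.001, 0.146, 0.989, 0.0]
wrist_force: [-0.0, 0.7, -0.2]
width: 59.8
gripper_force: 0.0
```

```bash
python3 to.py 465 125.4 100 74
```

```text
t 14.98 p [602.5  81.9 169.1] close deg 73.2 q7 [-0.11  0.46 -0.09  1.73  0.05  0.95  1.06] w 59.8
d [144.4   1.7  68.7] turn(tool) -0.015
```

{"op": "drive_effector", "data": {
  "ticks": [
    [15,0,0,0],
    [45,0,0,0],
    [80,1,0,0],
    [112,1,10,-0.01],
    [132,1.5,30,-0.015],
    [141,1.5,50,-0.015],
    [144,1.5,64,-0.015],
    [144,1.5,69,-0.015],
    [144,1.5,69,-0.015],
    [144,1.5,69,-0.015]
  ],
  "aperture": 45
}}

```text
time: 15.82
tool_pos: [464.4, 124.7, 98.0]
tool_rot: [-0.0, 0.139, 0.99, -0.0]
wrist_force: [0.7, 0.4, -0.2]
width: 45.2
gripper_force: 0.0
```

```bash
python3 to.py 465 125.4 5 74
```

Run:
```python
from h import *
I=np.hstack([bot.camera("top")[150:330,240:460],bot.camera("scene")[150:330,220:440]])
cv2.imwrite("pics/c6.png",cv2.resize(I,None,fx=1.8,fy=1.8)[:,:,::-1])
```

```text
t 15.82 p [464.4 124.7  98. ] close deg 74.0 q7 [-0.21  0.37 -0.13  2.08  0.07  0.7   0.91] w 45.2
d [-0.5  0.9 93. ] turn(tool) 0.0
```

View pics/c6.png

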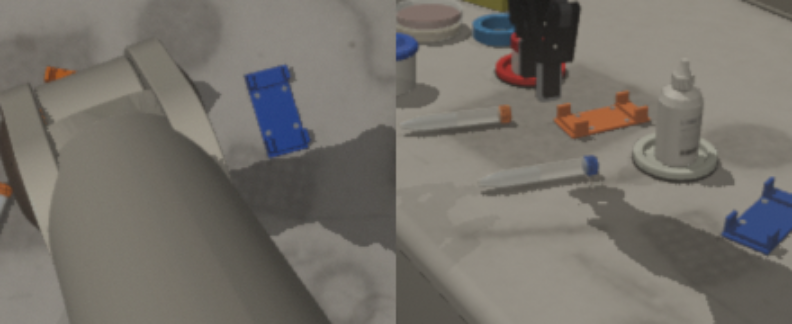

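The dropper bottle stands upright in the white holder (right panel, 680,130) and the blue tube is free. I go down on the tube.

{"op": "drive_effector", "data": {
  "ticks": [
    [-0.5,1,12,0],
    [-0.5,1,35,0],
    [-0.5,1,60,0],
    [-0.5,1,80,0],
    [-0.5,1,90,0],
    [-0.5,1,93,0],
    [-0.5,1,93,0],
    [-0.5,1,93,0]
  ],
  "aperture": 45
}}

```text
time: 16.58
tool_pos: [466.0, 126.0, 6.2]
tool_rot: [0.001, 0.139, 0.99, 0.0]
wrist_force: [-0.1, 0.7, 0.9]
width: 44.7
gripper_force: 0.0
```

```bash
python3 to.py 465 125.4 5 74
```

```text
t 16.58 p [466.  126.    6.2] close deg 74.0 q7 [-0.24  0.54 -0.1   2.11  0.11  0.49  0.87] w 44.7
d [ 0.8 -0.8  1.2] turn(tool) 0.0
```

{"op": "drive_effector", "data": {
  "ticks": [
    [0,0,0,0],
    [0,0,0,0],
    [0,0,0,0],
    [0,0,0,0],
    [0,0,0,0],
    [0,0,0,0],
    [0,0,0,0],
    [0,0,0,0]
  ],
  "aperture": 5,
  "grip_force": 25
}}

```text
time: 17.25
tool_pos: [466.1, 126.0, 6.5]
tool_rot: [0.001, 0.139, 0.99, 0.0]
wrist_force: [-1.4, -0.4, 7.3]
width: 18.6
gripper_force: 25.9
```

```bash
python3 to.py 465 125.4 5 74
```

```text
t 17.25 p [466.1 126.    6.5] close deg 74.0 q7 [-0.24  0.54 -0.1   2.11  0.11  0.49  0.87] w 18.6
d [ 0.9 -0.9  1.5] turn(tool) 0.0
```

{"op": "drive_effector", "data": {
  "ticks": [
    [0,0,-8,0],
    [0,0,-30,0],
    [0,0,-60,0],
    [0,0,-95,0],
    [0,0,-125,0],
    [0,0,-135,0],
    [0,0,-135,0]
  ]
}}

```text
time: 17.83
tool_pos: [467.3, 126.4, 143.8]
tool_rot: [0.003, 0.139, 0.99, 0.001]
wrist_force: [-0.6, -0.5, -0.4]
width: 18.8
gripper_force: 25.0
```

```bash
python3 to.py 600 -50 130 106;  python3 - <<'E'
from h import *
I=np.hstack([bot.camera("top")[150:330,240:460],bot.camera("scene")[80:260,200:420]])
cv2.imwrite("pics/c7.png",cv2.resize(I,None,fx=1.8,fy=1.8)[:,:,::-1])
E
```

```text
t 17.83 p [467.3 126.4 143.8] close deg 74.0 q7 [-0.2   0.29 -0.14  2.05  0.06  0.79  0.92] w 18.8
d [-176.  -133.2   14.4] turn(tool) -0.558
```

View pics/c7.png

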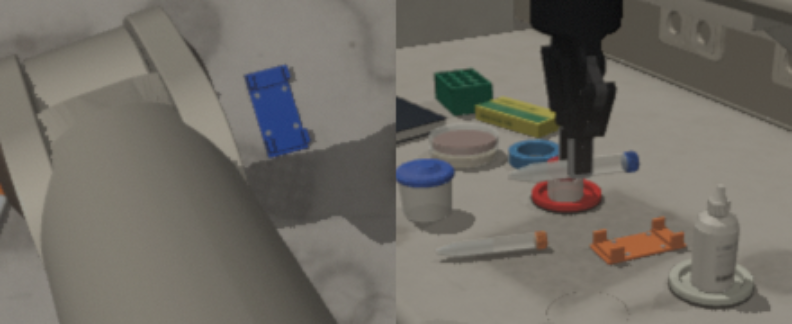

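The blue tube is held at mid-length and looks level (cap at 630,160 in the right panel). I carry it to the blue cradle.

{"op": "drive_effector", "data": {
  "ticks": [
    [-10,-8,0,-0.04],
    [-35,-27,0,-0.12],
    [-63,-47,0,-0.2],
    [-90,-68,0,-0.28],
    [-118,-89,0,-0.36],
    [-143,-108,3,-0.44],
    [-162,-123,7,-0.5],
    [-173,-131,12,-0.54],
    [-176,-133,14,-0.555],
    [-176,-133,14,-0.555],
    [-176,-133,14,-0.555],
    [-176,-133,14,-0.555]
  ]
}}

```text
time: 18.93
tool_pos: [596.5, -48.6, 125.6]
tool_rot: [-0.001, -0.138, 0.99, 0.001]
wrist_force: [-0.8, -0.0, -0.1]
width: 18.6
gripper_force: 25.0
```

```bash
python3 to.py 600 -50 40 106
```

```text
t 18.93 p [596.5 -48.6 125.6] close deg 105.9 q7 [ 0.16  0.5  -0.17  1.78  0.1   0.87  1.8 ] w 18.6
d [-3.1 -2.5 85.6] turn(tool) -0.002
```

{"op": "drive_effector", "data": {
  "ticks": [
    [-1,-1,10,0],
    [-3,-2.5,30,0],
    [-3,-2.5,55,0],
    [-3,-2.5,72,0],
    [-3,-2.5,80,0],
    [-3,-2.5,80,0],
    [-3,-2.5,80,0],
    [-3,-2.5,80,0]
  ]
}}

```text
time: 19.6
tool_pos: [602.2, -51.8, 47.4]
tool_rot: [0.001, -0.138, 0.99, -0.0]
wrist_force: [0.1, 0.6, -1.2]
width: 18.4
gripper_force: 25.0
```

```bash
python3 to.py 600 -50 14.5 106;  python3 - <<'E'
from h import *
S=bot.camera("scene")
c=np.radians(16)
for s in (59.5,-59.5): print(proj("scene",[(600+s*np.cos(c),-50+s*np.sin(c),47)]))
print("cradle proj",proj("scene",[(600+s*np.cos(c)-t*np.sin(c),-50+s*np.sin(c)+t*np.cos(c),4) for s in(49,-49) for t in (23,-23)]))
cv2.imwrite("pics/c8.png",cv2.resize(S[200:300,380:500],None,fx=5,fy=5)[:,:,::-1])
E
```

```text
t 19.6 p [602.2 -51.8  47.4] close deg 105.9 q7 [ 0.15  0.62 -0.15  1.8   0.13  0.73  1.78] w 18.4
d [ 1.7  2.4 32.9] turn(tool) -0.003
[[446.75498238 234.21142031]]
[[413.19554016 264.34085392]]
cradle proj [[427.92738108 253.74050272]
 [452.78276467 263.11426732]
 [400.07272831 278.97679997]
 [426.32755521 290.04033567]]
```

View pics/c8.png

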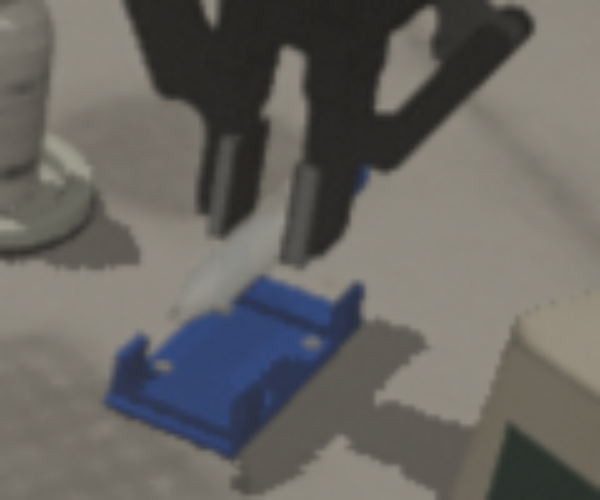

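The held tube lines up over the blue cradle: tip at full-frame (414,263) against a predicted (413,264), and the near cradle corners within about 1.5 px of prediction. I lower it.

{"op": "drive_effector", "data": {
  "ticks": [
    [1,1.5,8,0],
    [1.5,2,18,0],
    [1.5,2.4,26,0],
    [1.5,2.4,29,0],
    [1.5,2.4,31,0],
    [1.5,2.4,32.5,0],
    [1.5,2.4,32.5,0],
    [1.5,2.4,32.5,0]
  ]
}}

```text
time: 20.32
tool_pos: [598.0, -50.1, 14.5]
tool_rot: [-0.001, -0.138, 0.99, 0.0]
wrist_force: [-6.0, 0.0, 10.6]
width: 18.8
gripper_force: 26.4
```

```bash
python3 to.py 600 -50 14.5 106
```

```text
t 20.32 p [598.  -50.1  14.5] close deg 105.8 q7 [ 0.14  0.67 -0.14  1.81  0.14  0.67  1.77] w 18.8
d [-1.9 -0.4  0. ] turn(tool) -0.003
```

{"op": "drive_effector", "data": {
  "ticks": [
    [0,0,0,0],
    [0,0,0,0],
    [0,0,0,0],
    [0,0,0,0],
    [0,0,0,0]
  ],
  "aperture": 45
}}

```text
time: 20.73
tool_pos: [599.0, -50.2, 13.5]
tool_rot: [-0.0, -0.138, 0.99, 0.0]
wrist_force: [0.3, 0.0, -0.4]
width: 44.7
gripper_force: 0.0
```

{"op": "drive_effector", "data": {
  "ticks": [
    [0,0,-10,0],
    [0,0,-35,0],
    [0,0,-65,0],
    [0,0,-95,0],
    [0,0,-120,0],
    [0,0,-125,0],
    [0,0,-125,0]
  ]
}}

```text
time: 21.32
tool_pos: [601.1, -50.3, 142.0]
tool_rot: [0.003, -0.138, 0.99, -0.001]
wrist_force: [-0.2, 0.1, -0.0]
width: 44.9
gripper_force: 0.0
```

```bash
python3 to.py 455 266.5 130 72
```

```text
t 21.32 p [601.1 -50.3 142. ] close deg 105.8 q7 [ 0.17  0.49 -0.17  1.76  0.1   0.9   1.8 ] w 44.9
d [ 54.2 344.7  11.1] turn(tool) 0.59
```

{"op": "drive_effector", "data": {
  "ticks": [
    [3,12,0,0.04],
    [8,40,0,0.1],
    [14,75,0,0.17],
    [20,112,0,0.24],
    [26,150,0,0.31],
    [32,188,0,0.38],
    [38,226,0,0.45],
    [44,264,0,0.52],
    [48,298,2,0.57],
    [52,325,6,0.59],
    [54,340,10,0.59],
    [54,345,11,0.59]
  ]
}}

```text
time: 22.32
tool_pos: [449.7, 269.9, 126.1]
tool_rot: [-0.002, 0.153, 0.988, -0.0]
wrist_force: [0.5, -0.2, 0.6]
width: 45.6
gripper_force: 0.0
```

{"op": "drive_effector", "data": {
  "ticks": [
    [0,0,10,0],
    [0,0,25,0],
    [0,0,25,0],
    [0,0,25,0]
  ]
}}

```text
time: 22.65
tool_pos: [452.9, 264.4, 101.4]
tool_rot: [-0.001, 0.158, 0.988, -0.001]
wrist_force: [0.3, 0.0, 0.3]
width: 44.9
gripper_force: 0.0
```

```bash
python3 to.py 455 266.5 6 72
```

Run:
```python
from h import *
T=bot.camera("top");S=bot.camera("scene")
I=np.hstack([T[170:290,340:460],S[190:310,370:490]])
cv2.imwrite("pics/c9.png",cv2.resize(I,None,fx=3.3,fy=3.3)[:,:,::-1])
```

```text
t 22.65 p [452.9 264.4 101.4] close deg 71.9 q7 [-0.46  0.43 -0.15  1.97  0.09  0.75  0.6 ] w 44.9
d [-1.5  3.  95.4] turn(tool) -0.002
```

View pics/c9.png

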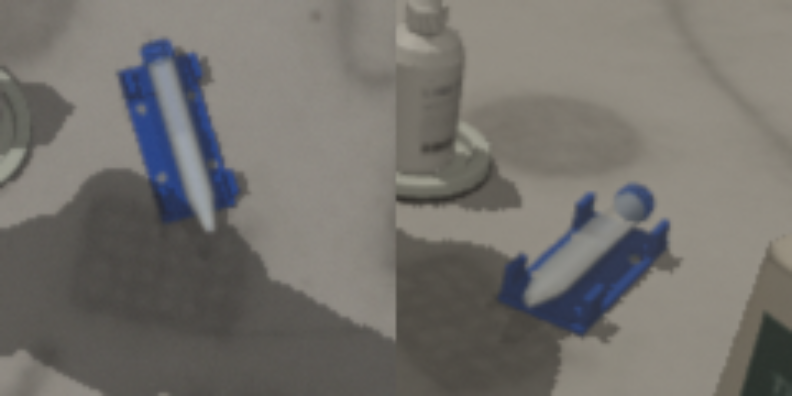

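The blue tube lies level between the cheeks of the blue cradle, cap at (155,45) in the left panel and tip at (212,232). Next is the orange tube.

{"op": "drive_effector", "data": {
  "ticks": [
    [-0.5,1,12,0],
    [-1,2,35,0],
    [-1,2,60,0],
    [-1,2,80,0],
    [-1,2,90,0],
    [-1,2,95,0],
    [-1,2,95,0],
    [-1,2,95,0]
  ],
  "aperture": 45
}}

```text
time: 23.42
tool_pos: [455.1, 268.8, 8.3]
tool_rot: [0.0, 0.156, 0.988, 0.0]
wrist_force: [0.4, 0.4, 0.4]
width: 44.8
gripper_force: 0.0
```

```bash
python3 to.py 455 266.5 6 72
```

```text
t 23.42 p [455.1 268.8   8.3] close deg 72.0 q7 [-0.49  0.59 -0.12  2.    0.13  0.56  0.56] w 44.8
d [-0.6 -2.3  2.3] turn(tool) 0.0
```

{"op": "drive_effector", "data": {
  "ticks": [
    [0,0,0,0],
    [0,0,0,0],
    [0,0,0,0],
    [0,0,0,0],
    [0,0,0,0],
    [0,0,0,0],
    [0,0,0,0],
    [0,0,0,0]
  ],
  "aperture": 5,
  "grip_force": 25
}}

```text
time: 24.08
tool_pos: [455.6, 269.2, 9.0]
tool_rot: [0.001, 0.156, 0.988, 0.001]
wrist_force: [0.6, -0.9, 6.0]
width: 18.5
gripper_force: 26.9
```

{"op": "drive_effector", "data": {
  "ticks": [
    [0,0,-8,0],
    [0,0,-30,0],
    [0,0,-55,0],
    [0,0,-75,0],
    [0,0,-80,0],
    [0,0,-80,0]
  ]
}}

```text
time: 24.58
tool_pos: [455.9, 269.3, 90.0]
tool_rot: [0.002, 0.156, 0.988, 0.001]
wrist_force: [0.0, -0.1, -1.0]
width: 18.7
gripper_force: 26.1
```

```bash
python3 to.py 593.3 191.8 85 81
```

```text
t 24.58 p [455.9 269.3  90. ] close deg 72.0 q7 [-0.46  0.45 -0.15  1.97  0.1   0.72  0.59] w 18.7
d [-154.6  -31.3    5.3] turn(tool) -0.157
```

{"op": "drive_effector", "data": {
  "ticks": [
    [-12,-2,0,-0.02],
    [-38,-8,0,-0.05],
    [-72,-15,0,-0.09],
    [-105,-22,0,-0.12],
    [-132,-27,0,-0.14],
    [-148,-30,0,-0.155],
    [-154,-31,0,-0.157],
    [-155,-31,0,-0.157],
    [-155,-31,0,-0.157],
    [-155,-31,0,-0.157]
  ]
}}

```text
time: 25.42
tool_pos: [590.5, 192.7, 87.1]
tool_rot: [-0.001, 0.077, 0.997, 0.0]
wrist_force: [-0.1, 1.0, 0.3]
width: 18.5
gripper_force: 26.1
```

{"op": "drive_effector", "data": {
  "ticks": [
    [0,0,10,0],
    [0,0,25,0],
    [0,0,35,0],
    [0,0,40,0],
    [0,0,40,0],
    [0,0,40,0]
  ]
}}

```text
time: 25.92
tool_pos: [591.9, 191.5, 47.4]
tool_rot: [-0.0, 0.078, 0.997, -0.0]
wrist_force: [-0.1, -0.1, 0.6]
width: 18.7
gripper_force: 26.1
```

```bash
python3 to.py 593.3 191.8 17.5 81
```

Run:
```python
from h import *
S=bot.camera("scene")
c=np.radians(-9)
for s in (59.5,-59.5): print(proj("scene",[(593.3+s*np.cos(c),191.8+s*np.sin(c),49)]))
print("cradle proj",proj("scene",[(593.3+s*np.cos(c)-t*np.sin(c),191.8+s*np.sin(c)+t*np.cos(c),4) for s in(49,-49) for t in (23,-23)]))
cv2.imwrite("pics/c10.png",cv2.resize(S[150:250,280:400],None,fx=5,fy=5)[:,:,::-1])
```

```text
t 25.92 p [591.9 191.5  47.4] close deg 81.0 q7 [-0.25  0.65 -0.15  1.75  0.13  0.76  0.96] w 18.7
d [-1.3  0.5 29.9] turn(tool) 0.001
[[360.55933703 188.94075724]]
[[306.70149388 199.73365508]]
cradle proj [[348.85532609 205.52182118]
 [360.59612716 214.94270115]
 [306.08417632 214.69748489]
 [316.67976552 224.88970097]]
```

View pics/c10.png

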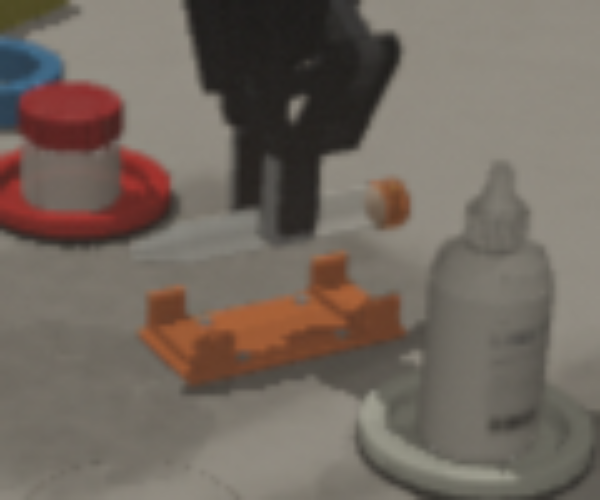

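The orange tube is held level over its cradle (cap at full-frame (359,191), tip (306,200)), aligned with the saddles within a few mm. I lower it and release.

{"op": "drive_effector", "data": {
  "ticks": [
    [-1,0,8,0],
    [-1.5,-1,18,0],
    [-1.5,-1,24,0],
    [-1.5,-1,27,0],
    [-1.5,-1,29,0],
    [-1.5,-1,30.5,0],
    [-1.5,-1,30.5,0],
    [-1.5,-1,30.5,0]
  ]
}}

```text
time: 26.63
tool_pos: [594.0, 190.2, 17.4]
tool_rot: [0.0, 0.078, 0.997, 0.0]
wrist_force: [-0.4, -0.0, -0.1]
width: 18.9
gripper_force: 26.1
```

```bash
python3 to.py 593.3 191.8 17 81
```

```text
t 26.63 p [594.  190.2  17.4] close deg 81.0 q7 [-0.25  0.69 -0.14  1.75  0.14  0.71  0.95] w 18.9
d [1.  1.5 0.4] turn(tool) 0.0
```

{"op": "drive_effector", "data": {
  "ticks": [
    [0,0,0.7,0],
    [0,0,1.3,0],
    [0,0,1.3,0],
    [0,0,1.3,0]
  ]
}}

```text
time: 26.97
tool_pos: [594.2, 190.2, 17.1]
tool_rot: [0.0, 0.078, 0.997, 0.0]
wrist_force: [-2.2, -0.1, 7.2]
width: 18.7
gripper_force: 26.9
```

{"op": "drive_effector", "data": {
  "ticks": [
    [0,0,0,0],
    [0,0,0,0],
    [0,0,0,0],
    [0,0,0,0],
    [0,0,0,0]
  ],
  "aperture": 45
}}

```text
time: 27.38
tool_pos: [593.7, 190.0, 15.8]
tool_rot: [-0.0, 0.078, 0.997, -0.0]
wrist_force: [-0.2, 0.9, 0.4]
width: 45.0
gripper_force: 0.0
```

{"op": "drive_effector", "data": {
  "ticks": [
    [0,0,-10,0],
    [0,0,-35,0],
    [0,0,-65,0],
    [0,0,-100,0],
    [0,0,-135,0],
    [0,0,-150,0],
    [0,0,-150,0]
  ]
}}

```text
time: 27.97
tool_pos: [597.1, 191.3, 172.2]
tool_rot: [0.004, 0.078, 0.997, 0.002]
wrist_force: [0.3, 1.1, 0.7]
width: 45.1
gripper_force: 0.0
```

```bash
python3 to.py 420 -100 170 81
```

```text
t 27.97 p [597.1 191.3 172.2] close deg 81.0 q7 [-0.23  0.49 -0.17  1.68  0.1   0.97  0.99] w 45.1
d [ 1.295e+02 -3.153e+02 -3.000e-01] turn(tool) 0.0
```

{"op": "drive_effector", "data": {
  "ticks": [
    [5,-12,0,0],
    [17,-40,0,0],
    [32,-76,0,0],
    [47,-112,0,0],
    [62,-148,0,0],
    [77,-184,0,0],
    [92,-220,0,0],
    [107,-256,0,0],
    [118,-284,0,0],
    [126,-305,0,0],
    [130,-315,0,0],
    [130,-315,0,0]
  ]
}}

```text
time: 28.97
tool_pos: [414.1, -103.3, 165.7]
tool_rot: [-0.001, 0.081, 0.997, -0.0]
wrist_force: [-0.3, -0.1, 0.4]
width: 45.0
gripper_force: 0.0
```

{"op": "drive_effector", "data": {
  "ticks": [
    [0,0,0,0],
    [0,0,0,0],
    [0,0,0,0],
    [0,0,0,0]
  ]
}}

```text
time: 29.3
tool_pos: [416.7, -99.7, 165.9]
tool_rot: [-0.0, 0.077, 0.997, 0.0]
wrist_force: [0.3, 0.2, 0.2]
width: 44.9
gripper_force: 0.0
```

Run:
```python
from h import *
T=bot.camera("top");S=bot.camera("scene")
I=np.hstack([T[170:320,120:430],S[140:290,180:490]])
I=np.vstack([T[160:320,130:430],S[140:300,190:490]])
cv2.imwrite("pics/c11.png",cv2.resize(I,None,fx=1.8,fy=1.8)[:,:,::-1])
cv2.imwrite("pics/c12.png",cv2.resize(T[170:250,240:420],None,fx=4.4,fy=4.4,interpolation=cv2.INTER_CUBIC)[:,:,::-1])
```

```text
(no output)
```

View pics/c11.png

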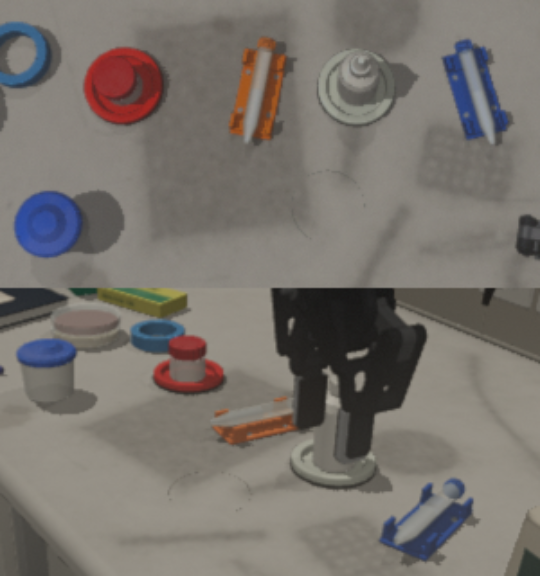

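View pics/c12.png

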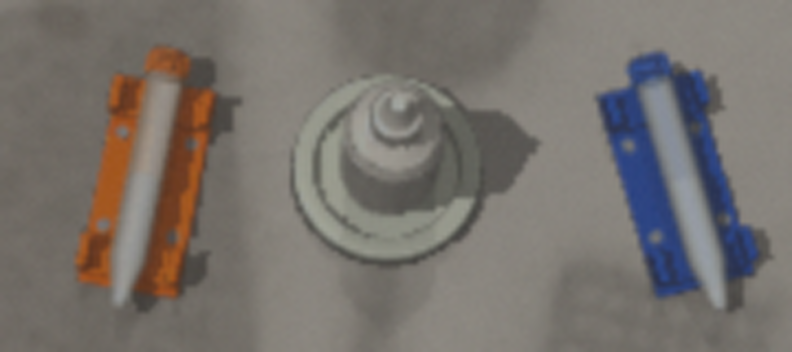

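Run:
```python
from h import *
g=lambda x,y:(x/4.4+240-.39,y/4.4+170-.39)
for n,H,E in(("O",[(122,132),(192,145),(103,225),(172,238)],[(167,46),(119,307)]),("B",[(627,145),(697,128),(655,237),(724,218)],[(648,52),(721,309)])):
    h=ray("top",[g(*p) for p in H],4)[:,:2]; e=ray("top",[g(*p) for p in E],18)[:,:2]
    u=(h[0]+h[1]-h[2]-h[3]);u/=np.hypot(*u); d=e.mean(0)-h.mean(0); de=e[0]-e[1]
    print(n,h.mean(0),e.mean(0),"long",d@u,"lat",d@[-u[1],u[0]],"len",np.hypot(*de),"angs",np.degrees(np.arctan2([u[1],de[1]],[u[0],de[0]])))
```

```text
O [593.70390813 191.00901883] [594.80425544 191.74318252] long 0.9651248898852542 lat 0.9045963105621073 len 121.69807082341015 angs [-9.43415971 -8.01208499]
B [600.50415175 -48.90395419] [598.38211734 -50.05655715] long -2.356025740406261 lat -0.529779522788153 len 121.61224124020195 angs [15.83618243 14.83678817]
```

Everything is in place: both tubes are centred within about 2.5 mm and aligned within 1.5°. The jar and bottle stand in their holders and the pot hasn't moved. The gripper is clear, so I hand in.

```bash
python3 -c "
from station import bot
print(bot.sign_off())"
```

```text
the job is handed in; nothing more can be done
None
```

The job is handed in after about 29 s of robot time: jar in the red holder, dropper bottle in the white holder, each tube level in its own colour's cradle (centred to about 2.5 mm), and the pot left where it was.

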